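# Scan two auction lots in with the hand scanner

### The arm

A 6-joint arm with a two-finger parallel gripper is mounted at the origin on the work surface. World frame = base frame: x ahead of the robot, y to its left, z up, the work surface at z = 0. Lengths are in m, angles in rad, forces in N, time in s.
With the tool pointing down it reaches from about 0.325 to 0.85 m from the base axis. Payload 4.4 kg.
Tool frame: the origin (TCP) lies on the centre line of the jaws, within the pads' length; the fingertips stand 22 mm ahead of it and the grasp point (between the pads) lies 3 mm ahead of it; z points along the fingers, y is the line along which they close (so a half turn about z gives the same grasp; the last joint's range is limited). The gripper opens to 94 mm and grips with 3 to 60 N. Pads are 16 mm wide; open, the fingers measure 119 mm over their backs; the gripper's body (75 mm by 177 mm) begins 78 mm behind the grasp point.
Start: joints at [1.151, 0.207, 1.542, -0, 1.393, -0.15], TCP at [0.153, 0.554, 0.227] pointing down, gripper open.
Joint ranges: [-2.73, 2.73], [-0.86, 2.22], [0.23, 2.46], [-1.11, 4.25], [0.08, 2.63], [-2.82, 2.82]. Speed limits (rad/s): [2.79, 2.79, 3.14, 3.14, 3.14, 3.14].

### API

Orientations are given as a 3x3 rotation matrix whose columns are the frame's x, y, z axes.
In Python, from cell import goto, move_linear, movej, set_gripper, sleep, inverse_kinematics, read_state, read_camera, MotionError, hand_in gives the robot as it stands. Calls block until the motion is done:
- goto(position, orientation): joint-space move of the TCP to a pose.
- move_linear(position, attitude=None, rate=0.15): straight line of the TCP; attitude=None keeps the orientation; rate is the mean speed in m/s.
- movej(angles): joint-space move.
- set_gripper(opening, force=None): opening from 0.0 (shut) to 1.0 (fully open); force is the grip in N (None keeps the last); returns when the fingers have stopped.
- sleep(seconds).
- inverse_kinematics(position, orientation): joint angles nearest the present ones, or None.
- read_state(): the state.
- read_camera(name): name is "side" or "top" or "wrist"; returns a dict with "image" (480x640x3 uint8, red, green, blue), "depth" (480x640 float32, m along the optical axis (not along the pixel's ray), 0 where there is no reading), "fovy" (degrees; the focal length in pixels is half the picture's height over the tangent of half this angle, whatever the lens; pixels are square), "cx", "cy" (the principal point, pixels), "xyz" and "attitude" of the camera in the world; the wrist camera has in their place "mount" (4x4, takes a point from camera to tool coordinates, whose origin is the TCP and whose axes are the flange's). Camera axes: x right, y up, looking along -z (the intrinsics and any distortion apply to the point x, -y, -z); pixel columns grow to the right and rows downward; lengths in m; the calibration is good to about 2 mm. A picture is of the moment at which its call begins: read the wrist's pose just before it.
A pose or a line that the arm cannot do raises MotionError and nothing moves.
- hand_in(): hands the job in; it is judged then, once.
The state is a dict: "t": time; "joint_pos": joint angles; "qd": joint speeds; "joint_efforts": joint torques, N m; "eef_pos": TCP position; "eef_rot": TCP orientation; "contact_force": force on the tool from outside, world axes, zero at the start; "moment": the same for the moment, N m; "opening": opening from 0.0 (shut) to 1.0 (fully open); "finger_force": force on a finger pad.
Only numpy, scipy, OpenCV 4.12 (cv2) and the standard library are available. Lean on these libraries where they do the work, as an engineer would, in place of code of your own. Each camera call takes 0.05 s, during which the arm holds its last target. There are 200 camera calls.

### The job

Book in the two lots: pick up the hand scanner and aim its window squarely at the middle of the hotplate's barcode label from about 10 cm, scan line running along the label's length, holding it still for a good second; then scan the toaster's label the same way. Finally set the scanner down gently, standing on both its feet, on the black rubber mat and let go. Don't bump the machines or shift the clutter.

Things in the scene. Friction and masses are not known exactly. Their poses are not given: they have to be found in the camera images.
- scanner: hand barcode scanner, 220 g, bridge-shaped, standing on its front and back feet; 165 mm long along x (forward), 71 mm high. Black handle along x: 34 mm wide (y), 28 mm thick, clear for the fingers from x = -77 to +8 mm, underside 36 mm above the feet. Grey head, 60 mm wide, bent 45 degrees down at the front (to x = +80 mm), window looking forward and down. Origin: mid-length, at foot level; z up
- scanner_grip (a point): middle of the straight part of the handle, 50 mm above the feet, near the centre of mass; scanner-body axes (grip across y)
- scanner_beam (a point): centre of the scanner's window, at (70, 0, 11) mm in the scanner's frame. Its x axis is the beam (scanner's forward, 45 degrees down); its y axis, along the window's width, is the scan line
- scanner_foot_front (a point): middle of the scanner's front foot (lower edge of the head), at (59, 0, 0) mm in the scanner's frame
- scanner_foot_back (a point): middle of the back foot (below the tail of the handle), at (-75, 0, 0) mm in the scanner's frame
- hotplate: jug hotplate: low stainless box 200 mm wide (y), 294 mm deep (x -37 to +257), 95 mm high (104 with the round black plate on its top), sloping control panel at -x with a knob and a paper lot label; bolted down. Origin: on the table, at mid-width, straight below the label row
- hotplate_label (a point): centre of the lot label (90 x 56 mm white paper with a black barcode) on the hotplate's sloping panel, 69 mm above the table. z: out of the label, 35 degrees from vertical towards the machine's -x; y: along the label's long side, across the bars
- toaster: four-slot toaster: stainless box 220 mm wide (y), 284 mm deep (x -32 to +252), 170 mm high, four long dark slots in its top, sloping control panel at -x with knobs and a paper lot label; bolted down. Origin: on the table, at mid-width, straight below the label row
- toaster_label (a point): centre of the lot label (90 x 56 mm white paper with a black barcode) on the toaster's sloping panel, 132 mm above the table. z: out of the label, 50 degrees from vertical towards the machine's -x; y: along the label's long side, across the bars
- mat: flat black rubber mat, 210 (x) x 140 (y) x 4 mm, fixed to the table; the scanner's parking place. Origin: centre of its underside
- cup: bystander: white ceramic mug, 80 mm across, 60 mm high, handle at +y. Origin: bottom centre
- portafilter: bystander: coffee-machine filter holder lying flat: steel bowl 70 mm across and 35 mm high, round black handle reaching to 150 mm from the bowl along -x. Origin: bottom centre of the bowl
- saucers: bystander: stack of six white saucers, 150 mm across, 48 mm high. Origin: bottom centre
- pitcher: bystander: steel milk pitcher, 84 mm across, 110 mm high, handle at +y. Origin: bottom centre
- label_roll: bystander: roll of paper labels standing on end, 80 mm across, 60 mm high, 38 mm bore. Origin: bottom centre
- spoon: bystander: steel spoon with a wooden handle, lying flat, 170 mm long. Origin: middle of its length
- jar: bystander: glass jar with steel lid, 80 mm across, 120 mm high. Origin: bottom centre
There are look-alikes about, which are no part of the job. Leave any blue or yellow look-alike of the scanner alone.

How it is judged:
By the outcome, as a careful person would: the job done as asked, in the order asked, and still so for the second after the job is handed in, with the robot touching nothing.
It also fails if it takes over 70 s, if anything falls off the work surface, if the arm or the gripper's body presses on something with over 40 N, if the wrist force passes 120 N, or if a joint passes its speed limit or range.

## Working session

There is one attempt and no reset: what is moved stays moved. The work goes in short steps, each a Python script; the robot and the scene stay as the last script left them, time stands still between calls to the robot, and variables do not carry over. Pictures are saved under pics/ and viewed, at most 10 in all, crops included, and the job is handed in when it is done.

```bash
ls; mkdir -p pics; python3 - <<'E'
from cell import *
import cv2,numpy as np,pickle
d={}
for n in("top","side"):
    c=read_camera(n); d[n]=c; cv2.imwrite(f"pics/{n}0.png",c["image"][:,:,::-1])
    print(n,{k:v for k,v in c.items() if k not in("image","depth")},(c["depth"]>0).mean())
pickle.dump(d,open("c0.pkl","wb"))
s=read_state();print(s["t"],s["eef_pos"],s["eef_rot"])
E
```

```text
pics
top {'fovy': 44.42047475560554, 'cx': 315.6990212465888, 'cy': 245.96568203067181, 'xyz': array([0.16180744, 0.08024294, 1.75426855]), 'attitude': array([[-0.02112539,  0.9808452 , -0.19363988],
       [-0.99974768, -0.02220385, -0.00340056],
       [-0.00763497,  0.19351918,  0.98106678]])} 0.9959765625
side {'fovy': 44.23050230601936, 'cx': 321.393498866383, 'cy': 244.70241743765598, 'xyz': array([ 0.28074992, -1.20845551,  1.27265695]), 'attitude': array([[ 0.99179628,  0.07800414, -0.10126944],
       [-0.12743476,  0.66549285, -0.7354452 ],
       [ 0.01002632,  0.74231706,  0.66997377]])} 0.9951692708333333
0.1 [0.15244317 0.55373527 0.22640916] [[-9.64099766e-01  2.65539094e-01 -7.93839210e-04]
 [ 2.65540146e-01  9.64097985e-01 -1.87260284e-03]
 [ 2.68089520e-04 -2.01617214e-03 -9.99997932e-01]]
```

View pics/top0.png

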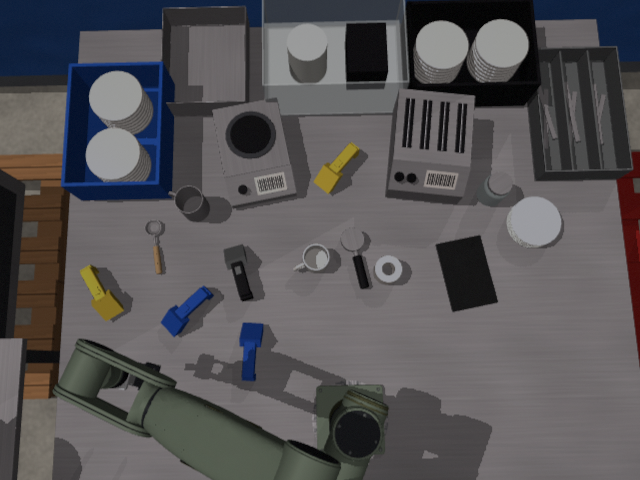

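View pics/side0.png

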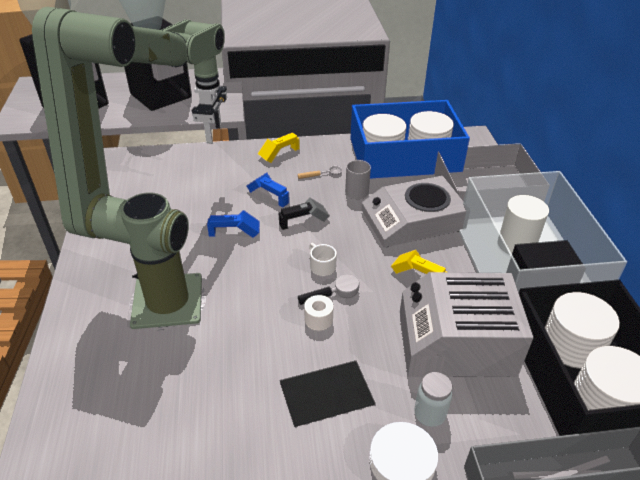

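The top view shows these candidates:
- **Black and grey scanner:** head (236,257), handle (240,280).
- **Look-alikes:** blue at (187,310) and (251,350), yellow at (337,168) and (101,292).
- **Another black stick:** the portafilter handle at (361,272).

I choose the black and grey one at (239,272). The labels are at (271,183) for the hotplate and (441,180) for the toaster, and the mat is at (467,273). In the side view these are: scanner (302,214), labels (387,218) and (421,322), mat (328,392).

```bash
cat > h.py <<'E'
import numpy as np,cv2
def pose(c,st=None):
    if "mount" in c:
        T=np.eye(4);T[:3,:3]=st["eef_rot"];T[:3,3]=st["eef_pos"];T=T@c["mount"];return T[:3,3],T[:3,:3]
    return np.array(c["xyz"]),np.array(c["attitude"])
def ray(c,uv,st=None):
    uv=np.atleast_2d(uv).astype(float);f=240/np.tan(np.radians(c["fovy"])/2)
    d=np.c_[(uv[:,0]-c["cx"])/f,-(uv[:,1]-c["cy"])/f,-np.ones(len(uv))]
    p,R=pose(c,st);return p,d@R.T
def deproj(c,uv,st=None):
    uv=np.atleast_2d(uv);p,d=ray(c,uv,st)
    z=c["depth"][uv[:,1].round().astype(int),uv[:,0].round().astype(int)]
    return p+d*z[:,None]
def plane(c,uv,z,st=None):
    p,d=ray(c,uv,st);return p+d*((z-p[2])/d[:,2])[:,None]
def tri(c1,u1,c2,u2,s1=None,s2=None):
    p,a=ray(c1,u1,s1);q,b=ray(c2,u2,s2);a=a[0];b=b[0]
    t=np.linalg.lstsq(np.c_[a,-b],q-p,rcond=None)[0];A=p+a*t[0];B=q+b*t[1]
    return (A+B)/2,np.linalg.norm(A-B)
def blob(m,near):
    n,l,s,c=cv2.connectedComponentsWithStats(m.astype(np.uint8))
    k=1+np.argmin([np.hypot(*(c[i]-near))+(1e3 if s[i,4]<60 else 0) for i in range(1,n)])
    return l==k
def uvof(m): return np.argwhere(m)[:,::-1]
def quad(m):
    ct=max(cv2.findContours(m.astype(np.uint8),0,1)[0],key=cv2.contourArea)
    h=cv2.convexHull(ct);e=.02*cv2.arcLength(h,True);q=cv2.approxPolyDP(h,e,True)[:,0]
    return q.astype(float),cv2.boxPoints(cv2.minAreaRect(h))
E
python3 - <<'E'
import pickle;from h import *
np.set_printoptions(precision=4,suppress=True)
D=pickle.load(open("c0.pkl","rb"))
for nm,near in(("hot",((271,183),(387,218))),("toast",((441,180),(421,322)))):
    cs=[]
    for n,p in zip(("top","side"),near):
        c=D[n];g=c["image"].min(2)
        roi=np.zeros_like(g);roi[p[1]-28:p[1]+28,p[0]-28:p[0]+28]=1
        m=cv2.morphologyEx(((g>175)&(roi>0)).astype(np.uint8),cv2.MORPH_CLOSE,np.ones((7,7)))
        m=blob(m,p);q,b=quad(m);u=uvof(m);cs.append(u.mean(0))
        P=deproj(c,u);P0=P.mean(0);_,_,V=np.linalg.svd(P-P0);N=V[2]*np.sign(V[2,2])
        print(nm,n,m.sum(),u.mean(0),q.tolist(),"P",P0,"n",N,"tilt",np.degrees(np.arccos(N[2])),"long",V[0])
    print(" tri",tri(D["top"],cs[0],D["side"],cs[1]))
# mat, scanner
c=D["top"];im=c["image"].astype(int)
for nm,p,m in(("mat",(467,273),im.max(2)<45),("handle",(241,280),im.max(2)<45)):
    roi=np.zeros(m.shape,bool);roi[p[1]-45:p[1]+45,p[0]-40:p[0]+40]=1
    m=blob(m&roi,p);q,b=quad(m);P=deproj(c,uvof(m))
    print(nm,m.sum(),q.tolist(),"z pct",np.percentile(P[:,2],[5,50,95]),P.mean(0));print(plane(c,q,.004 if nm=="mat" else .064))
c=D["side"];im=c["image"].astype(int);m=im.max(2)<45
m=blob(m,(328,392));q,b=quad(m);print(q.tolist());print(plane(c,q,.004),np.median(deproj(c,uvof(m))[:,2]))
E
```

```text
Traceback (most recent call last):
  File "h.py", line 22, in blob
    k=1+np.argmin([np.hypot(*(c[i]-near))+(1e3 if s[i,4]<60 else 0) for i in range(1,n)])
        ~~~~~~~~~^^^^^^^^^^^^^^^^^^^^^^^^^^^^^^^^^^^^^^^^^^^^^^^^^^^^^^^^^^^^^^^^^^^^^^^^
ValueError: attempt to get argmin of an empty sequence
```

```bash
cat > a.py <<'E'
import pickle;from h import *
np.set_printoptions(precision=4,suppress=True)
D=pickle.load(open("c0.pkl","rb"))
for nm,near in(("hot",((271,183),(387,218))),("toast",((441,180),(421,322)))):
    cs=[]
    for n,p in zip(("top","side"),near):
        c=D[n];g=c["image"].min(2)
        R=g[p[1]-22:p[1]+22,p[0]-22:p[0]+22];print(n,np.percentile(R,[5,25,50,75,90,99]))
        roi=np.zeros_like(g);roi[p[1]-22:p[1]+22,p[0]-22:p[0]+22]=1
        t=(np.median(R)+np.percentile(R,99))/2
        m=cv2.morphologyEx(((g>t)&(roi>0)).astype(np.uint8),cv2.MORPH_CLOSE,np.ones((7,7)))
        m=blob(m,p);q,b=quad(m);u=uvof(m);cs.append(u.mean(0))
        P=deproj(c,u);P0=P.mean(0);_,_,V=np.linalg.svd(P-P0);N=V[2]*np.sign(V[2,2])
        print(nm,n,m.sum(),u.mean(0),q.tolist(),"P",P0,"n",N,"tilt",np.degrees(np.arccos(N[2])),"long",V[0])
    print(" tri",tri(D["top"],cs[0],D["side"],cs[1]))
c=D["top"];im=c["image"].astype(int)
for nm,p,m in(("mat",(467,273),im.max(2)<45),("handle",(241,280),im.max(2)<45)):
    roi=np.zeros(m.shape,bool);roi[p[1]-45:p[1]+45,p[0]-40:p[0]+40]=1
    m=blob(m&roi,p);q,b=quad(m);P=deproj(c,uvof(m))
    print(nm,m.sum(),q.tolist(),"z pct",np.percentile(P[:,2],[5,50,95]),P.mean(0));print(plane(c,q,.004 if nm=="mat" else .064))
c=D["side"];im=c["image"].astype(int);m=im.max(2)<45
m=blob(m,(328,392));q,b=quad(m);print(q.tolist());print(plane(c,q,.004),np.median(deproj(c,uvof(m))[:,2]))
E
python3 a.py
```

```text
top [ 54.  92. 102. 106. 134. 149.]
hot top 547 [270.1846 182.9744] [[283.0, 172.0], [286.0, 189.0], [258.0, 194.0], [254.0, 177.0]] P [0.6891 0.2179 0.0693] n [-0.5672 -0.1072  0.8165] tilt 35.26057453985648 long [-0.1727  0.9849  0.0094]
side [ 90. 110. 165. 176. 186. 237.]
hot side 201 [386.995  217.2537] [[389.0, 204.0], [399.0, 221.0], [385.0, 230.0], [375.0, 214.0]] P [0.6843 0.2037 0.0824] n [ 0.9627 -0.0436  0.2669] tilt 74.52276731626786 long [-0.2066 -0.7555  0.6218]
 tri (array([0.6888, 0.2179, 0.0699]), np.float64(0.00046370952644665003))
top [ 46.  80.  90. 106. 120. 138.]
toast top 367 [438.455  179.0109] [[427.0, 170.0], [457.0, 173.0], [454.0, 188.0], [424.0, 186.0]] P [ 0.6684 -0.2696  0.1372] n [ 0.9543 -0.0645  0.2919] tilt 73.02698049339756 long [-0.2725  0.2139  0.9381]
side [ 81.   121.   150.   165.25 196.   225.  ]
toast side 258 [421.7442 322.3333] [[428.0, 305.0], [432.0, 331.0], [416.0, 341.0], [412.0, 315.0]] P [ 0.6672 -0.2754  0.1322] n [-0.761   0.0957  0.6417] tilt 50.08461400929114 long [-0.1152 -0.9933  0.0115]
 tri (array([ 0.6701, -0.2717,  0.1276]), np.float64(0.0025021544130319428))
mat 3127 [[479.0, 236.0], [497.0, 301.0], [453.0, 310.0], [436.0, 245.0]] z pct [-0.0028  0.0043  0.0114] [ 0.4134 -0.3617  0.011 ]
[[ 0.5269 -0.4105  0.004 ]
 [ 0.3283 -0.4491  0.004 ]
 [ 0.3045 -0.3167  0.004 ]
 [ 0.502  -0.2783  0.004 ]]
handle 428 [[242.0, 262.0], [253.0, 297.0], [245.0, 300.0], [240.0, 297.0], [231.0, 267.0], [232.0, 263.0]] z pct [0.0275 0.0623 0.0705] [0.3936 0.3019 0.0662]
[[0.4526 0.3021 0.064 ]
 [0.3495 0.2701 0.064 ]
 [0.3414 0.2931 0.064 ]
 [0.3504 0.3076 0.064 ]
 [0.4386 0.3342 0.064 ]
 [0.4503 0.3313 0.064 ]]
[[355.0, 362.0], [373.0, 404.0], [295.0, 425.0], [281.0, 381.0]]
[[ 0.5016 -0.2828  0.004 ]
 [ 0.5243 -0.4134  0.004 ]
 [ 0.3276 -0.4476  0.004 ]
 [ 0.304  -0.3186  0.004 ]] 0.004526620124789549
```

```bash
cat > look.py <<'E'
from cell import *;from h import *
import pickle
def down(yaw):
    c,s=np.cos(yaw),np.sin(yaw);return np.array([[-c,-s,0],[-s,c,0],[0,0,-1.]]).copy() @ np.diag([1,1,1]) 
def R(yaw):
    f=np.array([np.cos(yaw),np.sin(yaw),0]);y=np.array([-np.sin(yaw),np.cos(yaw),0]);return np.c_[-f,y,[0,0,-1]]
def snap(n):
    s=read_state();c=read_camera("wrist");cv2.imwrite(f"pics/{n}.png",c["image"][:,:,::-1]);pickle.dump((c,s),open(n+".pkl","wb"));return c,s
E
python3 - <<'E'
from look import *
y=np.radians(15)
for n,p,yw in(("w1",[.39,.30,.28],y),("w2",[.35,.29,.28],y),("wh",[.56,.20,.32],.18),("wt",[.54,-.255,.36],-.12)):
    goto(np.array(p),R(yw));c,s=snap(n)
    print(n,s["t"],s["eef_pos"],s["joint_pos"])
print(c["fovy"],c["mount"])
E
python3 -c "
import cv2,numpy as np
a=[cv2.resize(cv2.imread(f'pics/{n}.png'),(400,300),interpolation=3) for n in ('w1','w2','wh','wt')]
cv2.imwrite('pics/m1.png',np.vstack([np.hstack(a[:2]),np.hstack(a[2:])]))"
```

```text
w1 1.425 [0.38960175 0.3004415  0.27980042] [ 4.80496039e-01 -1.05916072e-02  1.67019544e+00  4.39004809e-04
  1.48233586e+00 -1.35246155e+00]
w2 1.7583 [0.34867725 0.29064159 0.27987816] [ 5.03732735e-01 -9.75187610e-02  1.75260039e+00  1.07594276e-04
  1.48633842e+00 -1.33137048e+00]
wh 2.7333 [0.55930881 0.2005635  0.31940703] [ 1.98329283e-01  1.94643260e-01  1.36768611e+00  7.20243193e-04
  1.58089301e+00 -1.55297411e+00]
wt 4.4583 [ 0.54038876 -0.253806    0.35994831] [-5.84255400e-01  1.87644637e-01  1.29535334e+00  5.06497708e-04
  1.65878346e+00 -2.03669698e+00]
59.21893615389416 [[-5.87054850e-04  9.70392342e-01  2.41533346e-01  6.93996845e-02]
 [ 9.99998972e-01  2.53712881e-04  1.41120559e-03 -5.34037622e-04]
 [ 1.30814298e-03  2.41533927e-01 -9.70391494e-01 -1.57212631e-01]
 [ 0.00000000e+00  0.00000000e+00  0.00000000e+00  1.00000000e+00]]
```

View pics/m1.png

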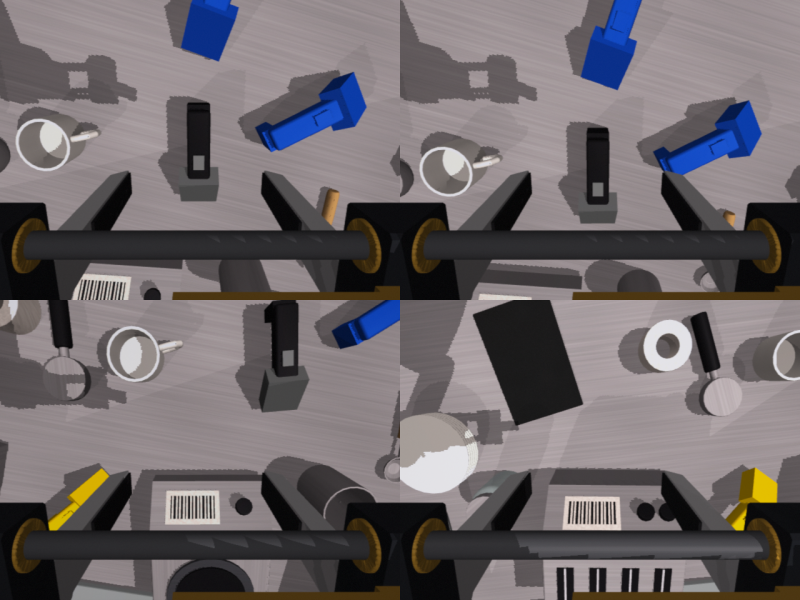

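The close views confirm the target: black handle with grey square and grey head, at full-resolution pixel (317,230) in w1 and (317,270) in w2. The blue ones lie either side. The label quads are at (305,333) in wh and (308,340) in wt, both unobstructed.

```bash
cat > b.py <<'E'
import pickle;from h import *
np.set_printoptions(precision=4,suppress=True)
for n,p in(("wh",(305,333)),("wt",(308,340))):
    c,s=pickle.load(open(n+".pkl","rb"));g=c["image"].min(2)
    R=g[p[1]-40:p[1]+40,p[0]-60:p[0]+60];t,_=cv2.threshold(np.ascontiguousarray(R[R>np.median(R)-10]),0,255,cv2.THRESH_OTSU)
    roi=np.zeros_like(g);roi[p[1]-45:p[1]+40,p[0]-65:p[0]+65]=1
    m=cv2.morphologyEx(((g>t)&(roi>0)).astype(np.uint8),cv2.MORPH_CLOSE,np.ones((9,9)))
    m=blob(m,p);q,b=quad(m);u=uvof(m);P=deproj(c,u,s);P0=P.mean(0);_,_,V=np.linalg.svd(P-P0);N=V[2]*np.sign(V[2,2])
    Q=deproj(c,q,s) if len(q)==4 else None
    print(n,t,m.sum(),u.mean(0),q.tolist(),"\n P",P0,"n",N,"tilt",np.degrees(np.arccos(N[2])),"nyaw",np.degrees(np.arctan2(-N[1],-N[0])),"long",V[0],"longyaw",np.degrees(np.arctan(-V[0,0]/V[0,1])))
    if Q is not None: print(np.linalg.norm(Q-np.roll(Q,1,0),axis=1),Q.mean(0))
vu,uu=np.mgrid[0:480,0:640];A=np.c_[uu.ravel(),vu.ravel()];tr=[]
for n,pt in(("w1",(317,260)),("w2",(317,300))):
    c,s=pickle.load(open(n+".pkl","rb"));P=deproj(c,A,s);v=c["image"].reshape(-1,3).astype(int)
    k=(np.hypot(P[:,0]-.395,P[:,1]-.305)<.12)&(P[:,2]>.052)&(P[:,2]<.09)&(v.max(1)-v.min(1)<25)
    m=blob(k.reshape(480,640),pt);X=P[uvof(m)@[1,640]];h=X
    box=cv2.minAreaRect(X[:,:2].astype(np.float32)*1000)
    print(n,len(X),"z",np.percentile(X[:,2],[5,25,50,75,95]),"box",box)
    e=X[:,:2]-X[:,:2].mean(0);_,_,V=np.linalg.svd(e,full_matrices=False);V=V[0]*np.sign(V[0,0]);a=e@V;l=e@[-V[1],V[0]];bins=np.arange(-.09,.09,.012)
    for i in bins:
        w=(a>i)&(a<i+.012)
        if w.sum()>10: print("  %.3f mid %.4f wid %.4f z %.4f"%(i+.006,(l[w].min()+l[w].max())/2,np.ptp(l[w]),np.median(X[w,2])))
    print(X.mean(0),V,np.degrees(np.arctan2(V[1],V[0])))
    g=c["image"].max(2);roi=np.zeros(g.shape,bool);roi[pt[1]-20:pt[1]+20,pt[0]-14:pt[0]+14]=1
    mm=blob((g>60)&roi&m,pt);tr.append((c,uvof(mm).mean(0),s));print("sq",uvof(mm).mean(0),mm.sum())
print("sq tri",tri(tr[0][0],tr[0][1],tr[1][0],tr[1][1],tr[0][2],tr[1][2]))
E
python3 b.py
```

```text
wh 167.0 4658 [307.7387 331.7239] [[349.0, 305.0], [351.0, 358.0], [264.0, 358.0], [267.0, 305.0]] 
 P [0.6892 0.2166 0.0719] n [0.9079 0.1702 0.3831] tilt 67.47185076637341 nyaw -169.38152320530972 long [ 0.3891 -0.0016 -0.9212] longyaw 89.77116530844783
[0.0879 0.0548 0.0892 0.0549] [0.6894 0.2166 0.0701]
wt 165.0 4868 [306.6413 341.038 ] [[350.0, 315.0], [353.0, 367.0], [260.0, 366.0], [264.0, 314.0]] 
 P [ 0.6688 -0.2774  0.1351] n [ 0.9293 -0.1151  0.351 ] tilt 69.45301697506218 nyaw 172.93707033821062 long [-0.3442  0.0746  0.9359] longyaw 77.77412787504085
[0.0892 0.0539 0.0898 0.0542] [ 0.6695 -0.2774  0.1313]
w1 5756 z [0.0559 0.0627 0.0638 0.0648 0.0683] box ((419.12957763671875, 310.4765625), (127.65575408935547, 60.10794448852539), 14.86805248260498)
  -0.072 mid -0.0003 wid 0.0244 z 0.0538
  -0.060 mid 0.0001 wid 0.0340 z 0.0634
  -0.048 mid 0.0000 wid 0.0324 z 0.0637
  -0.036 mid 0.0000 wid 0.0325 z 0.0638
  -0.024 mid 0.0000 wid 0.0329 z 0.0638
  -0.012 mid -0.0000 wid 0.0332 z 0.0637
  -0.000 mid -0.0001 wid 0.0334 z 0.0641
  0.012 mid -0.0001 wid 0.0337 z 0.0646
  0.
[... 286 characters left out ...]
419.1834716796875, 310.0016174316406), (127.8686294555664, 59.85445022583008), 15.499227523803711)
  -0.060 mid 0.0001 wid 0.0332 z 0.0633
  -0.048 mid 0.0003 wid 0.0333 z 0.0637
  -0.036 mid 0.0002 wid 0.0334 z 0.0638
  -0.024 mid -0.0002 wid 0.0328 z 0.0637
  -0.012 mid -0.0002 wid 0.0330 z 0.0637
  -0.000 mid -0.0002 wid 0.0334 z 0.0640
  0.012 mid -0.0001 wid 0.0336 z 0.0647
  0.024 mid -0.0000 wid 0.0597 z 0.0629
  0.036 mid 0.0002 wid 0.0598 z 0.0642
  0.048 mid 0.0002 wid 0.0598 z 0.0676
  0.060 mid 0.0000 wid 0.0591 z 0.0559
[0.4206 0.3106 0.0634] [0.9657 0.2595] 15.039935610213595
sq [316.4566 302.4847] 392
sq tri (array([0.4308, 0.314 , 0.0642]), np.float64(0.00035555036875930607))
```

```bash
python3 - <<'E'
import pickle;from h import *
vu,uu=np.mgrid[0:480,0:640];A=np.c_[uu.ravel(),vu.ravel()]
O=np.array([.421,.3107]);y=np.radians(15.1);F=np.array([np.cos(y),np.sin(y)]);L=np.array([-F[1],F[0]])
for n in("w1","w2","wh","top"):
    if n=="top": c,s=pickle.load(open("c0.pkl","rb"))["top"],None
    else: c,s=pickle.load(open(n+".pkl","rb"))
    P=deproj(c,A,s);v=c["image"].reshape(-1,3).astype(int)
    e=P[:,:2]-O;a=e@F;l=e@L;k=(abs(a)<.12)&(abs(l)<.04)&(P[:,2]>.012)&(P[:,2]<.09)
    w=k&(abs(l)>.022)&(P[:,2]>.045);print(n,"a range",np.percentile(a[k],[.2,99.8]),"handle l",np.percentile(l[k&(a<0)&(a>-.06)],[1,99]),"head l",np.percentile(l[w],[1,99]),"head start",np.percentile(a[w],[1,99]))
    for i in np.arange(-.09,.1,.006):
        w=k&(a>i)&(a<i+.006)&(abs(l)<.012)
        if w.sum()>5 and n in("w1","wh"): print("  %.3f z %.4f"%(i+.003,np.median(P[w,2])),end="")
    print()
E
```

```text
w1 a range [-0.07312994  0.09078271] handle l [-0.01646571  0.01640051] head l [-0.02976492  0.02989342] head start [0.02170197 0.06757517]
  -0.075 z 0.0456  -0.069 z 0.0500  -0.063 z 0.0628  -0.057 z 0.0639  -0.051 z 0.0640  -0.045 z 0.0638  -0.039 z 0.0639  -0.033 z 0.0640  -0.027 z 0.0639  -0.021 z 0.0640  -0.015 z 0.0638  -0.009 z 0.0639  -0.003 z 0.0639  0.003 z 0.0658  0.009 z 0.0658  0.015 z 0.0656  0.021 z 0.0644  0.027 z 0.0638  0.033 z 0.0636  0.039 z 0.0668  0.045 z 0.0688  0.051 z 0.0626  0.057 z 0.0564  0.063 z 0.0502  0.069 z 0.0448  0.075 z 0.0385  0.081 z 0.0327  0.087 z 0.0267  0.093 z 0.0228
w2 a range [-0.07330178  0.09206756] handle l [-0.01651475  0.01639471] head l [-0.02975623  0.02992527] head start [0.02227887 0.0665543 ]

wh a range [-0.0725369   0.09181033] handle l [-0.01735732  0.0154898 ] head l [-0.03023139  0.03009678] head start [0.02213124 0.0676395 ]
  -0.075 z 0.0494  -0.069 z 0.0498  -0.063 z 0.0634  -0.057 z 0.0639  -0.051 z 0.0639  -0.045 z 0.0640  -0.039 z 0.0639  -0.033 z 0.0639  -0.027 z 0.0638  -0.021 z 0.0638  -0.015 z 0.0638  -0.009 z 0.0638  -0.003 z 0.0639  0.003 z 0.0657  0.009 z 0.0659  0.015 z 0.0658  0.021 z 0.0642  0.027 z 0.0638  0.033 z 0.0636  0.039 z 0.0667  0.045 z 0.0684  0.051 z 0.0622  0.057 z 0.0566  0.063 z 0.0503  0.069 z 0.0442  0.075 z 0.0383  0.081 z 0.0323  0.087 z 0.0260  0.093 z 0.0221
top a range [-0.07349252  0.09523854] handle l [-0.01590394  0.01817774] head l [-0.02873418  0.03164391] head start [0.02286605 0.07079826]
```

```bash
cat > plan.py <<'E'
from look import *
np.set_printoptions(precision=4,suppress=True)
Y=np.radians(15.1);F=np.array([np.cos(Y),np.sin(Y),0])
O=np.array([.421,.3107,0])+.012*F           # scanner origin
G=np.array([-.028,0,.050]);RG=np.c_[[-1,0,0],[0,1,0],[0,0,-1.]]   # grasp point / tool axes in scanner frame
def tool(p,Rs,G=G,RG=RG):   # TCP pose for scanner pose
    Rt=Rs@RG;return p+Rs@G-.003*Rt[:,2],Rt
def yawR(y): c,s=np.cos(y),np.sin(y);return np.array([[c,-s,0],[s,c,0],[0,0,1.]])
LAB={"hot":(np.array([.689,.2172,.070]),10.4,35),"toast":(np.array([.6685,-.2768,.132]),-7.0,50)}
def scan(n,d=.10):
    P,yw,t=LAB[n];M=yawR(np.radians(yw));t=np.radians(t)
    N=M@[-np.sin(t),0,np.cos(t)];y=M[:,1];b=-N;w=np.cross(b,y)
    Rs=np.c_[(b+w)/2**.5,y,(w-b)/2**.5];return P+d*N-Rs@[.070,0,.011],Rs
E
python3 - <<'E'
from plan import *
set_gripper(.75,35)
p,R_=tool(O,yawR(Y));print(p)
goto(p+[0,0,.17],R_);move_linear(p+[0,0,.05],rate=.2);move_linear(p,rate=.08)
print(read_state()["contact_force"])
set_gripper(0,35);s=read_state();print(s["t"],s["opening"]*.094,s["finger_force"],s["contact_force"],s["eef_pos"])
move_linear(p+[0,0,.15],rate=.12);s=read_state();print(s["t"],s["opening"]*.094,s["finger_force"],s["contact_force"],s["moment"])
c,s=snap("g1");t=read_camera("side");cv2.imwrite("pics/s1.png",t["image"][100:340,150:470,::-1])
a=cv2.imread("pics/g1.png");cv2.imwrite("pics/m2.png",np.hstack([cv2.resize(a,(400,300)),cv2.resize(cv2.imread("pics/s1.png"),(400,300))]))
E
```

```text
[0.4056 0.3065 0.053 ]
[ 0.4301 -0.927   0.2323]
9.3917 0.03374270928207565 34.970630407333374 [-0.5732  0.7897  1.5061] [0.4056 0.3067 0.0532]
10.7917 0.03390010208339063 34.97248291969299 [ 0.1467  1.1937 -3.4455] [ 0.0591  0.0617 -0.0302]
```

View pics/m2.png

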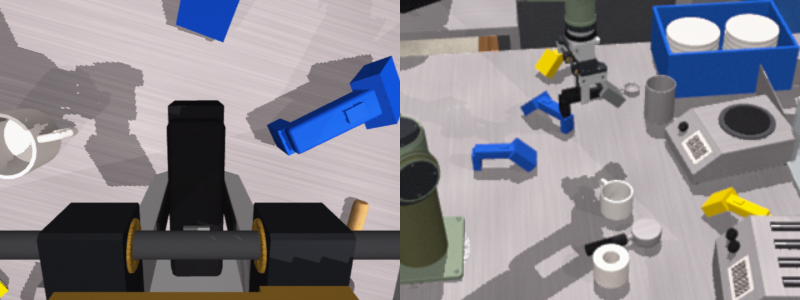

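The scanner is held by the handle and clear of everything. In the wrist view the handle's rear is at full-resolution (313,230). Next I measure how it sits in the hand.

```bash
cat > inhand.py <<'E'
from plan import *
def inhand(c,s):
    vu,uu=np.mgrid[160:460,200:440];A=np.c_[uu.ravel(),vu.ravel()]
    P=(deproj(c,A,s)-s["eef_pos"])@s["eef_rot"]   # tool coords
    dark=c["image"][160:460,200:440].reshape(-1,3).max(1)<70
    P=P*[-1,1,-1]+[-.028,0,.047]                    # -> nominal scanner frame
    k=dark&(abs(P[:,1])<.012)&(P[:,2]>.054)&(P[:,2]<.074)&(P[:,0]>-.072)&(P[:,0]<-.04)
    X=P[k];co=np.polyfit(X[:,0],X[:,2],1)
    k2=dark&(abs(P[:,1])<.025)&(P[:,2]>.055)&(P[:,2]<.075)&(P[:,0]>-.07)&(P[:,0]<-.04)
    b=[(x,(Z.min()+Z.max())/2) for x in np.arange(-.07,-.04,.003) for Z in [P[k2&(abs(P[:,0]-x)<.0015),1]] if len(Z)>5]
    b=np.array(b);yw=np.polyfit(b[:,0],b[:,1],1)
    k3=dark&(abs(P[:,1])<.012)&(P[:,2]>.035)&(P[:,0]>-.1)&(P[:,0]<-.04)
    print("n",len(X),"top z at x=-.028: %.4f"%np.polyval(co,-.028),"slope deg %.2f"%np.degrees(np.arctan(co[0])),"yaw deg %.2f lateral %.4f"%(np.degrees(np.arctan(yw[0])),np.polyval(yw,-.028)),"rear x %.4f"%np.percentile(P[k3,0],.5))
if __name__=="__main__":
    inhand(*pickle.load(open("g1.pkl","rb")))
    from cell import inverse_kinematics as ik
    for n in LAB:
        p,R_=tool(*scan(n));print(n,p,ik(p,R_))
E
python3 inhand.py
```

```text
n 5679 top z at x=-.028: 0.0577 slope deg -0.27 yaw deg 0.04 lateral -0.0011 rear x -0.0976
hot [0.5448 0.1907 0.2103] [ 0.1864  0.3432  1.4158  0.0008  1.5572 -1.566 ]
toast [ 0.4919 -0.2551  0.2296] [-0.6608  0.1063  1.6549  0.0463  1.3057 -2.1199]
```

```bash
sed -i 's/\[-.028,0,.047\]/[-.028,0,.053]/' inhand.py; sed -i 's/P\[:,2\]>.054)&(P\[:,2\]<.074/P[:,2]>.058)\&(P[:,2]<.074/' inhand.py
cat >> inhand.py <<'E'
    c,s=pickle.load(open("g1.pkl","rb"))
    vu,uu=np.mgrid[160:460,200:440];P=(deproj(c,np.c_[uu.ravel(),vu.ravel()],s)-s["eef_pos"])@s["eef_rot"]*[-1,1,-1]+[-.028,0,.053]
    for x in np.arange(-.1,-.03,.004):
        Z=P[(abs(P[:,0]-x)<.002)&(abs(P[:,1])<.012)&(P[:,2]>.02),2]
        if len(Z)>5: print("%.3f %d %.4f"%(x,len(Z),np.median(Z)))
E
python3 inhand.py
```

```text
n 5679 top z at x=-.028: 0.0637 slope deg -0.27 yaw deg 0.28 lateral -0.0009 rear x -0.0976
hot [0.5448 0.1907 0.2103] [ 0.1864  0.3432  1.4158  0.0008  1.5572 -1.566 ]
toast [ 0.4919 -0.2551  0.2296] [-0.6608  0.1063  1.6549  0.0463  1.3057 -2.1199]
-0.096 301 0.2102
-0.084 828 0.0493
-0.080 641 0.0499
-0.076 1090 0.0616
-0.072 778 0.0638
-0.068 748 0.0639
-0.064 733 0.0638
-0.060 730 0.0638
-0.056 4036 0.1437
-0.052 3424 0.1458
-0.048 1032 0.0641
-0.044 671 0.0637
-0.040 657 0.0637
-0.036 633 0.0637
-0.032 635 0.0638
```

```bash
cat > do.py <<'E'
from plan import *
def check(n):
    s=read_state();Rs=s["eef_rot"]@RG.T;p=s["eef_pos"]+.003*s["eef_rot"][:,2]-Rs@G
    w=p+Rs@[.07,0,.011];b=(Rs[:,0]-Rs[:,2])/2**.5;P,yw,t=LAB[n];M=yawR(np.radians(yw));t=np.radians(t);N=M@[-np.sin(t),0,np.cos(t)]
    d=(w-P)@N;h=w+b*(d/-(b@N));print(n,s["t"],"dist %.4f off %s ang %.2f"%(d,(h-P)@M,np.degrees(np.arccos(-b@N))),abs(s["qd"]).max(),s["contact_force"])
def doscan(n):
    p,R_=tool(*scan(n));up=p+[-.03,0,.07]
    goto(up,R_);move_linear(p,rate=.1);sleep(.5);check(n);sleep(.9);check(n)
    return up
E
python3 - <<'E'
from do import *
up=doscan("hot")
for n in("side","top"):
    c=read_camera(n);pickle.dump(c,open(f"h_{n}.pkl","wb"))
    u,v=(250,90) if n=="side" else (190,120)
    cv2.imwrite(f"pics/h_{n}.png",cv2.resize(c["image"][v:v+150,u:u+200,::-1],(400,300),interpolation=cv2.INTER_CUBIC))
cv2.imwrite("pics/m3.png",np.hstack([cv2.imread("pics/h_side.png"),cv2.imread("pics/h_top.png")]))
snap("g2")
E
sed -n 1,17p inhand.py > ih.py; python3 -c "
from ih import *
inhand(*pickle.load(open('g2.pkl','rb')))"
```

```text
hot 13.0417 dist 0.1002 off [0.0002 0.     0.0001] ang 0.02 0.003066331225940774 [ 0.6227  0.2117 -2.784 ]
hot 13.9417 dist 0.1000 off [ 0. -0.  0.] ang 0.00 0.0025672456026923397 [-0.3738 -0.3445 -2.9452]Traceback (most recent call last):
  File "<string>", line 2, in <module>
    from ih import *
  File "ih.py", line 17
    for n in LAB:
                 ^
IndentationError: expected an indented block after 'for' statement on line 17
```

View pics/m3.png

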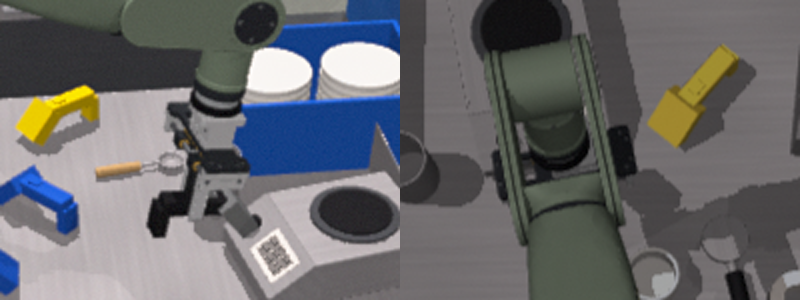

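The side view shows the head about 10 cm in front of the hotplate label, with the window facing it and nothing touched. On to the toaster.

```bash
sed -n 1,13p inhand.py > ih.py; python3 - <<'E'
from do import *
from ih import inhand
inhand(*pickle.load(open('g2.pkl','rb')))
sleep(.3)
s=read_state();move_linear(s["eef_pos"]+[-.05,0,.12],rate=.25)
doscan("toast");sleep(.3)
c=read_camera("side");cv2.imwrite("pics/t_side.png",cv2.resize(c["image"][180:390,300:580,::-1],(560,420),interpolation=cv2.INTER_CUBIC))
inhand(*snap("g3"))
E
```

```text
n 5681 top z at x=-.028: 0.0638 slope deg -0.11 yaw deg 0.33 lateral -0.0009 rear x -0.0976
toast 18.1083 dist 0.1001 off [ 0.0001 -0.0001  0.0001] ang 0.02 0.0020433131389483478 [-0.0939  0.829  -2.5929]
toast 19.0083 dist 0.1000 off [0. 0. 0.] ang 0.00 0.001314012725650379 [ 0.1262 -0.0039 -2.0647]
n 5677 top z at x=-.028: 0.0637 slope deg -0.19 yaw deg 0.63 lateral -0.0007 rear x -0.0974
```

View pics/t_side.png

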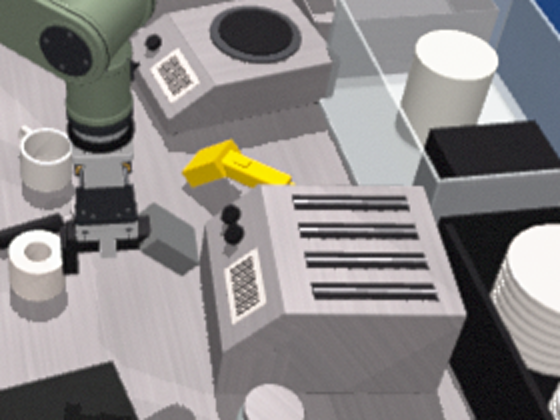

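The side view shows the window facing the toaster label (crop 243,288) at about 10 cm, with nothing touched. Next is the mat.

```bash
python3 - <<'E'
from do import *
y=np.radians(11.0);Mc=np.array([.415,-.3645,0]);z0=.0042
Rs=yawR(y);o=Mc+Rs@[.006,0,0]
s=read_state();move_linear(s["eef_pos"]+[-.06,0,.08],rate=.2)
p,R_=tool(o,Rs)
goto(p+[0,0,.15],R_);move_linear(p+[0,0,z0+.02],rate=.12);move_linear(p+[0,0,z0+.005],rate=.04);sleep(.3)
f0=np.mean([read_state()["contact_force"][2] for _ in range(1)]);print("f0",f0)
for dz in np.arange(.004,-.003,-.0007):
    move_linear(p+[0,0,z0+dz],rate=.01);sleep(.15);s=read_state();f=s["contact_force"][2]
    print("%.4f f %.2f eefz %.4f"%(dz,f,s["eef_pos"][2]))
    if f-f0>2.5: break
inhand=__import__("ih").inhand;inhand(*snap("g4"));print(read_state()["t"],read_state()["moment"])
E
```

```text
f0 -2.375406815887976
0.0040 f -2.05 eefz 0.0612
0.0033 f -2.76 eefz 0.0605
0.0026 f -2.35 eefz 0.0598
0.0019 f -2.93 eefz 0.0591
0.0012 f -2.40 eefz 0.0584
0.0005 f -3.10 eefz 0.0577
-0.0002 f -1.04 eefz 0.0572
-0.0009 f 5.56 eefz 0.0572
n 5684 top z at x=-.028: 0.0637 slope deg -0.14 yaw deg 0.61 lateral -0.0009 rear x -0.0976
26.0167 [ 0.4182  0.3427 -0.0181]
```

Contact came at the expected height, so I release and retreat straight up.

```bash
python3 - <<'E'
from do import *
set_gripper(.45);set_gripper(.8);sleep(.3);s=read_state()
move_linear(s["eef_pos"]+[0,0,.06],rate=.06);move_linear(s["eef_pos"]+[0,0,.24],rate=.2)
s=read_state();goto(s["eef_pos"]+[-.03,.2,.05],s["eef_rot"]);sleep(.5)
for n,(u,v) in(("top",(170,80)),("side",(200,120))):
    c=read_camera(n);pickle.dump(c,open(f"e_{n}.pkl","wb"))
    cv2.imwrite(f"pics/e_{n}.png",c["image"][:,:,::-1][v:v+300,u:u+400] if n=="top" else c["image"][120:480,140:540,::-1])
a=cv2.imread("pics/e_top.png");b=cv2.imread("pics/e_side.png");cv2.imwrite("pics/m4.png",np.hstack([cv2.copyMakeBorder(a,0,60,0,0,0),b]))
c=pickle.load(open("e_top.pkl","rb"));vu,uu=np.mgrid[230:320,420:510];P=deproj(c,np.c_[uu.ravel(),vu.ravel()])
e=(P-[.415,-.3645,0])@yawR(np.radians(11));k=(abs(e[:,0])<.1)&(abs(e[:,1])<.06)&(P[:,2]>.05)
for x in np.arange(-.08,.09,.02):
    w=k&(abs(e[:,0]-x)<.008)
    if w.any(): print("%.2f z %.4f mid %.4f"%(x,np.median(P[w,2]),np.median(e[w,1])))
print(read_state()["t"],read_state()["contact_force"])
E
```

```text
-0.08 z 0.0560 mid 0.0033
-0.06 z 0.0681 mid 0.0025
-0.04 z 0.0665 mid 0.0026
-0.02 z 0.0670 mid -0.0072
0.00 z 0.0594 mid -0.0159
31.0333 [0.2787 0.194  0.3625]
```

View pics/m4.png

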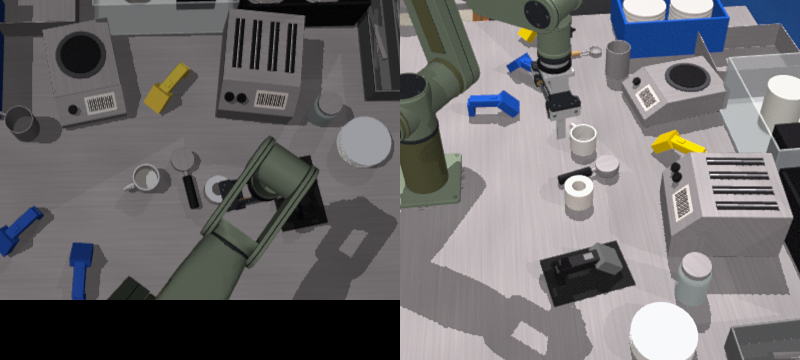

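The side view shows the scanner standing upright on the mat (crop 590,262), with both feet inside its outline. Its handle top is level at 67 mm, the gripper is clear, and the clutter is where it was.

```bash
python3 -c "
from cell import *
print(hand_in())"
```

```text
the job is handed in; nothing more can be done
None
```

I scanned the hotplate label and then the toaster label, each squarely from 10 cm with a hold of over a second. The scanner is now standing on both feet on the mat, released, and I handed the job in at about 31 s with nothing bumped or moved that I could see.

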